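# Continue the brick mock-up in running bond

## Robot

A 6-joint arm with a two-finger parallel gripper is mounted at the origin on the work surface. World frame = base frame: x ahead of the robot, y to its left, z up, the work surface at z = 0. Lengths are in m, angles in degrees, forces in N, time in s.
With the tool pointing down it reaches from about 0.3 to 0.875 m from the base axis. Payload 6.4 kg.
Tool frame: the origin (TCP) lies between the finger pads; the fingertips stand 17 mm ahead of it and the grasp point (between the pads) lies 2 mm behind it; z points along the fingers, x is the direction in which the jaws open and shut, and the axes are right-handed (so a half turn about z gives the same grasp; the last joint's range is limited). The gripper opens to 85 mm and grips with 20 to 120 N. Pads are 22 mm wide; open, the fingers measure 114 mm over their backs; the gripper's body (76 mm by 85 mm) begins 54 mm behind the grasp point. The pads swing forward as they close: fully open they stand 13 mm farther back than shut.
Start: joints at [58.711, 10.359, 92.074, -0, 77.567, -11.82], TCP at [0.192, 0.542, 0.248] pointing down, gripper open.
Joint ranges: [-171.53, 171.53], [-51.25, 118.39], [17.06, 147.69], [-65.23, 245.23], [0, 150.52], [-178.68, 178.68]. Speed limits (degrees/s): [147.25, 147.25, 172.46, 180, 180, 180].

## Interface

Orientations are given as [roll, pitch, yaw] about the fixed x, y, z axes, in that order (R = Rz(yaw) Ry(pitch) Rx(roll)).
In Python, from cell import manip, vision, nets gives the robot as it stands.
- The arm moves only by the tool move_arm, never from a script. Its argument "increments" is a list of rows, each a list of 2 entries, a list of its own where there are three numbers: the shift along the tool's x, y, z in m, then the turn, a rotation vector about the tool's x, y, z in degrees. A call has 1 to 8 rows; each row is the pose to reach, as a shift and turn from the pose commanded when the call began, along the tool's axes at that moment; what a row does not reach only later rows make up. A row lasts 1/12 s, in which the tool goes at most 41.7 mm and 7.16 degrees, less where a joint would pass 70% of its speed; a pose out of reach is approached as far as the arm can. A call with a gripper value outside its range is refused whole. "grip" is the opening, from -1 (shut) to 1 (fully open), set as the call begins (left out, the last holds). The fingers move at their own pace and stop on an object; "squeeze" is the grip in N (left out, the last holds). Time passes only in rows, so rows that repeat a pose let the fingers close. It gives the time, the measured TCP pose, the force and the opening at its end, in the units of the state.
- manip.get_state(): the state, without advancing time (a new reading comes with each control period).
- vision.get_image(name): name is "side" or "top"; returns a dict with "img" (480x640x3 uint8, blue, green, red), "range_z" (480x640 float32, m along the optical axis (not along the pixel's ray), 0 where there is no reading), "vfov" (degrees; the focal length in pixels is half the picture's height over the tangent of half this angle, whatever the lens; pixels are square), "cx", "cy" (the principal point, pixels), "distortion" ([k1, k2, p1, p2, k3] as OpenCV has them; the pictures are not rectified), "pose" (4x4, takes a point from camera to world coordinates). Camera axes: x right, y down, z forward; pixel columns grow to the right and rows downward; lengths in m; the calibration is good to about 2 mm. A picture is of the moment at which its call begins.
- manip.sign_off(): hands the job in, once; it reports no verdict.
Trained networks look in the newest picture that a camera, given by its name, has taken for a name from the list of things; names that differ only in an ending like _2 or _b are one class to them, and where a whole thing is asked for, a point or a joint stands for the part that bears it (a point fixed in the world has none). Each returns a list of dicts, best first, with "score" (0 to 1); they miss things now and then, are a little off and sometimes report something else, mostly with a low value. They report only what shows in the picture. A call takes as long as a camera call. They do not tell look-alikes from the thing itself.
- nets.outline_of(camera, label): "mask" (480x640 bool, what is visible of it).
- nets.landmark_of(camera, label): "point" ([x, y, z] in m, in world coordinates, good to about 4 mm: a listed point, or the origin of a listed thing).
The state is a dict: "time_s": time; "joints": joint angles; "dq": joint speeds; "effort": joint torques, N m; "eef_pos": TCP position; "orientation": TCP orientation; "wrist_force": force on the tool from outside, world axes, zero at the start; "moment": the same for the moment, N m; "width": finger opening in m.
Only numpy, scipy, OpenCV 4.12 (cv2) and the standard library are available. Lean on these libraries where they do the work, as an engineer would, in place of code of your own. Each camera call takes 0.05 s, during which the arm holds its last target. There are 200 camera calls.

## Task

On the design studio's desk stands the start of a small brick wall: three bricks in the first course and one in the second. Carry it on in running bond with the two whole terracotta bricks from the desk: lay one flat in the empty place in the second course, centred over the bare joint between two bricks below, and the other as the third course, centred over the joint between the two second-course bricks. Set both straight along the wall and flush with its faces and let go of them; the grey brick and the half brick do not belong in it.

Things in the scene. Friction and masses are not known exactly. Their poses are not given: they have to be found in the camera images.
- brick_a_mid (a point): loose whole terracotta-red brick lying flat on the desk, 96 mm long (y), 46 mm wide (x), 40 mm high (z up), about 0.3 kg, three dark core holes on top; the point is its centre, 20 mm up. Its length lies within 30 degrees of world y. Not to be confused with the grey brick of the same size and the half-length (46 mm) terracotta brick nearby; finger room is free at its long faces
- brick_b_mid (a point): loose whole terracotta-red brick lying flat on the desk, 96 mm long (y), 46 mm wide (x), 40 mm high (z up), about 0.3 kg, three dark core holes on top; the point is its centre, 20 mm up. Same as the other whole brick, yaw likewise; either may go in either place
- low_place (a point): where the centre of the new second-course brick belongs, 72 mm above the desk (white base board 12 mm, first course 40 mm, half a brick). y along the wall (within 25 degrees of world y), x across, z up. The wall is fixed, its bricks are the same size, 10 mm open joints; the second-course brick already there is centred 106 mm from here towards -y. Board 100 x 336 mm
- top_place (a point): where the centre of the third-course brick belongs, 112 mm above the desk, over the middle brick of the first course: 53 mm along the wall (-y) from low_place and 40 mm higher; same axes. A brick rests here only once the one in low_place has been laid
Not all that is in view belongs to the job. What is shaped like the part that bears brick_a_mid but blue or yellow is not meant. What is shaped like the part that bears brick_b_mid but green is not meant.

How it is judged (in metres and radians):
At the end, for the whole second after the job is handed in: One whole terracotta brick lies in the empty second-course place and the other in the third-course place on top, each within 15 mm of its place along and across the wall and 10 mm in height, level (7 degrees) and within 12 degrees of the wall's line, released and at rest (((x of brick_a_mid in the frame of low_place between -0.015 and 0.015 m and y of brick_a_mid in the frame of low_place between -0.015 and 0.015 m and z of brick_a_mid in the frame of low_place between -0.01 and 0.01 m and angle between the y axis of brick_a_mid and the y axis of low_place, either way round below 0.21 rad and angle between each of brick_a_mid, brick_b_mid's own z axis and vertical below 0.12 rad and x of brick_b_mid in the frame of top_place between -0.015 and 0.015 m and y of brick_b_mid in the frame of top_place between -0.015 and 0.015 m and z of brick_b_mid in the frame of top_place between -0.01 and 0.01 m and angle between the y axis of brick_b_mid and the y axis of top_place, either way round below 0.21 rad) or (x of brick_b_mid in the frame of low_place between -0.015 and 0.015 m and y of brick_b_mid in the frame of low_place between -0.015 and 0.015 m and z of brick_b_mid in the frame of low_place between -0.01 and 0.01 m and angle between the y axis of brick_b_mid and the y axis of low_place, either way round below 0.21 rad and angle between each of brick_b_mid, brick_a_mid's own z axis and vertical below 0.12 rad and x of brick_a_mid in the frame of top_place between -0.015 and 0.015 m and y of brick_a_mid in the frame of top_place between -0.015 and 0.015 m and z of brick_a_mid in the frame of top_place between -0.01 and 0.01 m and angle between the y axis of brick_a_mid and the y axis of top_place, either way round below 0.21 rad)) and linear speed of each of brick_a, brick_b below 0.02 m/s); the robot touches nothing.
It also fails if it takes over 48 s, if anything falls off the work surface, if the arm or the gripper's body presses on something with over 40 N, if the wrist force passes 120 N, or if a joint passes its speed limit or range.

## Working session

There is one attempt and no reset: what is moved stays moved. The work goes in short steps, Python scripts to look and compute and a tool call to move; the robot and the scene stay as the last step left them, time stands still between calls to the robot, and variables do not carry over. Pictures are saved under pics/ and viewed, on a budget of 10 in all, crops included, one or two more only if the job needs it, and the job is handed in when it is done.

Besides the shell and the picture viewer there is one more tool, called after "Emit:" as name([rows], argument=value, ...), one row to a line, values as JSON. move_arm: Moves the arm, as the interface text tells. Its arguments: {"type":"object","properties":{"increments":{"type":"array"},"grip":{"type":"number"},"squeeze":{"type":"number"}},"required":["increments"]}

```bash
mkdir -p pics
cat > h.py <<'E'
import numpy as np, cv2
from cell import manip, vision, nets
def cloud(d):
    h,w=d["range_z"].shape; f=h/2/np.tan(np.radians(d["vfov"])/2)
    K=np.array([[f,0,d["cx"]],[0,f,d["cy"]],[0,0,1]])
    u,v=np.meshgrid(np.arange(w),np.arange(h))
    p=cv2.undistortPoints(np.stack([u,v],-1).reshape(-1,1,2).astype(np.float64),K,np.array(d["distortion"],float)).reshape(h,w,2)
    z=d["range_z"][...,None]; P=np.concatenate([p*z,z],-1)
    T=np.array(d["pose"]); W=P@T[:3,:3].T+T[:3,3]; W[d["range_z"]==0]=np.nan
    return W
E
python3 - <<'E'
from h import *
for c in ("top","side"):
    d=vision.get_image(c); cv2.imwrite(f"pics/{c}0.png",d["img"]); np.save(f"{c}0.npy",cloud(d))
    print(c,np.array(d["pose"])[:3,3])
    for l in ("brick_a_mid","low_place","top_place"):
        print(l,[(np.round(r["point"],3).tolist(),round(r["score"],2)) for r in nets.landmark_of(c,l)])
print(manip.get_state())
E
```

```text
top [0.38440202 0.11206928 1.16537612]
brick_a_mid [([0.435, 0.304, 0.018], 0.92), ([0.458, 0.441, 0.023], 0.91), ([0.296, 0.351, 0.024], 0.85)]
low_place [([0.622, -0.111, 0.074], 0.61)]
top_place [([0.621, -0.162, 0.113], 0.65)]
side [ 0.13828409 -0.90834992  0.78793545]
brick_a_mid [([0.455, 0.443, 0.021], 0.63), ([0.288, 0.349, 0.021], 0.62), ([0.438, 0.304, 0.02], 0.58)]
low_place [([0.623, -0.111, 0.072], 0.91)]
top_place [([0.621, -0.166, 0.111], 0.69)]
{'time_s': 0.4, 'joints': array([ 5.87085018e+01,  1.03678714e+01,  9.20818687e+01,  2.11723508e-04,
        7.75652634e+01, -1.18202753e+01]), 'dq': array([ 0.00438392, -0.14887242, -0.09867854, -0.0302194 ,  0.082219  ,
       -0.06780813]), 'effort': array([-8.43955877e-04, -4.44309998e+01, -3.51178229e+01, -2.21872415e-04,
        3.42947031e-03,  2.39425196e-05]), 'eef_pos': array([0.19162389, 0.54207692, 0.24813829]), 'orientation': array([-1.79996724e+02,  1.46429979e-02,  7.05287319e+01]), 'wrist_force': array([-0.22090589, -0.34227282,  0.00300012]), 'moment': array([ 0.02438121, -0.01192569,  0.02838029]), 'width': 0.08485230790740145}
```

View pics/top0.png

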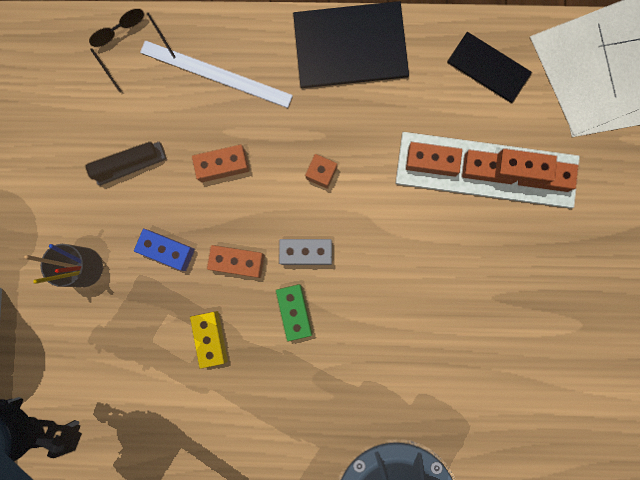

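View pics/side0.png

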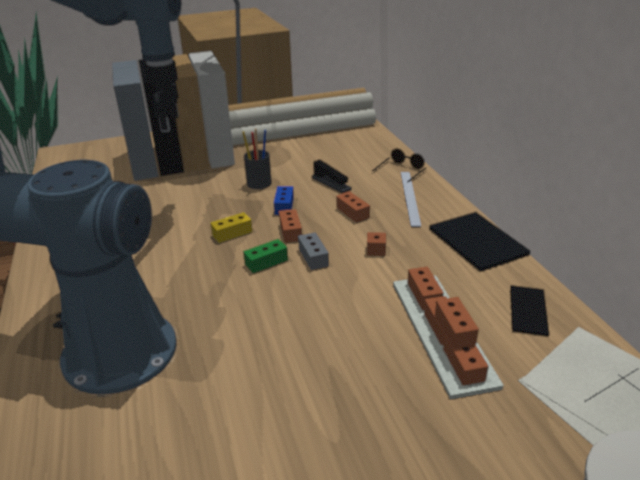

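The top view shows whole terracotta bricks at (220,163) and (236,262). The half brick is at (321,171), and the grey, blue, green and yellow ones are decoys. The wall is at (487,168), with its existing second-course brick at (528,166) and the bare joint near (462,162). Next I'll measure the top faces.

```bash
cat > m.py <<'E'
from h import *
def rects(img,W,zr,box,amin=800e-6):
    # top faces rasterised on 1 mm grid
    hsv=cv2.cvtColor(img,cv2.COLOR_BGR2HSV)
    red=((hsv[...,0]<14)|(hsv[...,0]>172))&(hsv[...,1]>120)
    m=(W[...,2]>zr[0])&(W[...,2]<zr[1])&(W[...,0]>box[0])&(W[...,0]<box[1])&(W[...,1]>box[2])&(W[...,1]<box[3])
    n,L=cv2.connectedComponents(m.astype(np.uint8))
    out=[]
    for i in range(1,n):
        k=L==i
        if k.sum()<150: continue
        p=W[k]; r=cv2.minAreaRect((p[:,:2]*1000).astype(np.float32))
        b=cv2.boxPoints(r); e=[b[1]-b[0],b[2]-b[1]]; e=max(e,key=np.linalg.norm)
        yaw=(np.degrees(np.arctan2(e[1],e[0]))-90+90)%180-90
        out.append((np.round(r[0],1).tolist(),np.round(sorted(r[1]),1).tolist(),round(yaw,1),round(float(np.median(p[:,2])),4),round(float(red[k].mean()),2),int(k.sum())))
    return out
E
python3 - <<'E'
from m import *
img=cv2.imread("pics/top0.png"); W=np.load("top0.npy")
print("desk z",np.nanmedian(W[200:230,330:390,2]))
print("loose");[print(r) for r in rects(img,W,(.032,.048),(.2,.55,.15,.6))]
for z in [(.045,.06),(.082,.1)]:
    print("wall",z);[print(r) for r in rects(img,W,z,(.5,.75,-.35,.05))]
print("board");[print(r) for r in rects(img,W,(.006,.13),(.5,.75,-.4,.08))]
E
```

```text
desk z 0.00017160288797379852
loose
([457.0, 437.7], [46.2, 98.6], np.float32(-20.5), 0.0395, 0.01, 1319)
([458.1, 185.0], [44.5, 69.8], np.float32(1.2), 0.0399, 0.0, 965)
([438.1, 302.7], [46.0, 97.3], np.float32(-7.7), 0.0399, 0.91, 1323)
([346.8, 192.1], [46.2, 96.0], np.float32(-75.7), 0.0399, 0.0, 1358)
([293.7, 348.5], [48.0, 96.1], np.float32(-77.3), 0.0395, 0.0, 1381)
wall (0.045, 0.06)
([634.2, -58.1], [47.3, 96.6], np.float32(-6.6), 0.0524, 0.89, 1348)
([621.4, -163.6], [47.3, 97.0], np.float32(-7.7), 0.0525, 0.9, 827)
([609.0, -269.2], [47.9, 95.5], np.float32(-6.5), 0.0525, 0.95, 612)
wall (0.082, 0.1)
([615.2, -216.6], [48.1, 98.8], np.float32(-7.8), 0.0924, 0.93, 1516)
board
([623.1, -163.8], [106.1, 337.3], np.float32(-7.0), 0.0361, 0.5, 9463)
```

```bash
cat > plan.py <<'E'
import sys
from h import *
from scipy.spatial.transform import Rotation as R
def plan(t,yaw):
    s=manip.get_state(); A=R.from_euler("xyz",s["orientation"],degrees=True); B=R.from_euler("xyz",[180,0,yaw],degrees=True)
    print("at",np.round(s["eef_pos"],4),np.round(s["orientation"],1),"t",round(s["time_s"],2),"w",round(s["width"],4),"F",np.round(s["wrist_force"],1))
    print("shift",np.round(A.inv().apply(np.array(t)-s["eef_pos"]),4),"turn",np.round((A.inv()*B).as_rotvec(degrees=True),1))
if __name__=="__main__":
    a=list(map(float,sys.argv[1:])); plan(a[:3],a[3])
E
python3 - <<'E'
from m import *
img=cv2.imread("pics/top0.png"); W=np.load("top0.npy")
[print(r) for r in rects(img,W,(.032,.048),(.5,.75,.08,.48))]
[print(r) for r in rects(img,W,(.01,.2),(.3,.52,.5,.75))]
E
python3 plan.py .438 .303 .12 -7.7
```

```text
([640.7, 468.6], [22.7, 34.7], np.float32(-89.6), 0.0433, 0.01, 196)
([621.8, 337.4], [47.4, 96.6], np.float32(13.9), 0.04, 0.92, 1300)
([610.5, 147.9], [46.3, 46.8], np.float32(67.5), 0.0398, 0.92, 629)
([421.7, 597.3], [74.0, 78.4], np.float32(1.9), 0.072, 0.05, 2098)
at [0.1916 0.5421 0.2481] [-180.     0.    70.5] t 0.4 w 0.0849 F [-0.2 -0.3  0. ]
shift [-0.1432  0.312   0.1282] turn [ 0.   0.  78.2]
```

Emit:
move_arm([
  [[-0.143, 0.312, 0.1], [0, 0, 78.2]],
  [[-0.143, 0.312, 0.1], [0, 0, 78.2]],
  [[-0.143, 0.312, 0.128], [0, 0, 78.2]],
  [[-0.143, 0.312, 0.128], [0, 0, 78.2]],
  [[-0.143, 0.312, 0.128], [0, 0, 78.2]],
  [[-0.143, 0.312, 0.128], [0, 0, 78.2]],
  [[-0.143, 0.312, 0.128], [0, 0, 78.2]],
  [[-0.143, 0.312, 0.128], [0, 0, 78.2]],
], grip=1, squeeze=40)

```text
time_s: 1.07
eef_pos: [0.4171, 0.3234, 0.1322]
orientation: [-180.0, -0.0, 12.9]
wrist_force: [0.7, 0.2, -0.4]
width: 0.0854
```

```bash
python3 plan.py .438 .303 .12 -7.7
```

```text
at [0.4171 0.3234 0.1322] [-180.    -0.    12.9] t 1.07 w 0.0854 F [ 0.7  0.2 -0.4]
shift [0.0158 0.0246 0.0122] turn [-0.  -0.  20.6]
```

Emit:
move_arm([
  [[0.016, 0.025, 0.012], [0, 0, 20.6]],
  [[0.016, 0.025, 0.012], [0, 0, 20.6]],
  [[0.016, 0.025, 0.012], [0, 0, 20.6]],
  [[0.016, 0.025, 0.012], [0, 0, 20.6]],
  [[0.016, 0.025, 0.012], [0, 0, 20.6]],
])

```text
time_s: 1.48
eef_pos: [0.4373, 0.3041, 0.1206]
orientation: [-180.0, 0.0, -7.2]
wrist_force: [0.3, -0.5, -0.2]
width: 0.0854
```

```bash
python3 plan.py .438 .303 .025 -7.7
```

```text
at [0.4373 0.3041 0.1206] [-180.     0.    -7.2] t 1.48 w 0.0854 F [ 0.3 -0.5 -0.2]
shift [0.0008 0.001  0.0956] turn [-0.   0.   0.5]
```

Emit:
move_arm([
  [[0, 0, 0.035], [0, 0, 0]],
  [[0, 0, 0.07], [0, 0, 0]],
  [[0, 0, 0.09], [0, 0, 0]],
  [[0, 0, 0.095], [0, 0, 0]],
  [[0, 0, 0.095], [0, 0, 0]],
])

```text
time_s: 1.9
eef_pos: [0.4358, 0.3041, 0.0243]
orientation: [179.9, 0.2, -7.2]
wrist_force: [0.0, -0.2, 0.3]
width: 0.0851
```

Emit:
move_arm([
  [[0, 0, 0], [0, 0, 0]],
  [[0, 0, 0], [0, 0, 0]],
  [[0, 0, 0], [0, 0, 0]],
  [[0, 0, 0], [0, 0, 0]],
  [[0, 0, 0], [0, 0, 0]],
  [[0, 0, 0], [0, 0, 0]],
], grip=-1, squeeze=50)

```text
time_s: 2.4
eef_pos: [0.4384, 0.3048, 0.0275]
orientation: [-179.9, -0.1, -7.3]
wrist_force: [-2.1, 0.8, 5.9]
width: 0.0453
```

Emit:
move_arm([
  [[0, 0, 0], [0, 0, 0]],
  [[0, 0, 0], [0, 0, 0]],
  [[0, 0, -0.02], [0, 0, 0]],
  [[0, 0, -0.05], [0, 0, 0]],
  [[0, 0, -0.09], [0, 0, 0]],
  [[0, 0, -0.13], [0, 0, 0]],
  [[0, 0, -0.13], [0, 0, 0]],
  [[0, 0, -0.13], [0, 0, 0]],
])

```text
time_s: 3.07
eef_pos: [0.4392, 0.305, 0.159]
orientation: [-179.8, -0.4, -7.3]
wrist_force: [-0.5, -0.4, -3.3]
width: 0.0453
```

```bash
python3 plan.py .628 -.111 .155 -6.8
```

```text
at [0.4392 0.305  0.159 ] [-179.8   -0.4   -7.3] t 3.07 w 0.0453 F [-0.5 -0.4 -3.3]
shift [0.2404 0.3885 0.0042] turn [-0.2 -0.4 -0.5]
```

Emit:
move_arm([
  [[0.015, 0.024, 0], [0, 0, 0]],
  [[0.03, 0.049, 0], [0, 0, 0]],
  [[0.048, 0.078, 0], [0, 0, 0]],
  [[0.066, 0.107, 0], [0, 0, 0]],
  [[0.084, 0.136, 0], [0, 0, 0]],
  [[0.102, 0.165, 0], [0, 0, 0]],
  [[0.12, 0.194, 0], [0, 0, 0]],
  [[0.138, 0.223, 0], [0, 0, 0]],
])

```text
time_s: 3.73
eef_pos: [0.5444, 0.0638, 0.1534]
orientation: [180.0, 0.2, -7.4]
wrist_force: [0.5, 0.0, -1.5]
width: 0.0453
```

Emit:
move_arm([
  [[0.018, 0.029, 0], [0, 0, 0]],
  [[0.036, 0.058, 0], [0, 0, 0]],
  [[0.054, 0.087, 0], [0, 0, 0]],
  [[0.072, 0.116, 0], [0, 0, 0]],
  [[0.088, 0.142, 0], [0, 0, 0]],
  [[0.098, 0.158, 0], [0, 0, 0]],
  [[0.102, 0.165, 0], [0, 0, 0]],
  [[0.102, 0.165, 0], [0, 0, 0]],
])

```text
time_s: 4.4
eef_pos: [0.6247, -0.1128, 0.1534]
orientation: [-180.0, 0.2, -7.5]
wrist_force: [-0.5, 0.4, -2.9]
width: 0.0452
```

```bash
python3 plan.py .628 -.109 .155 -6.8
python3 - <<'E'
from m import *
for c in("top","side"):
    d=vision.get_image(c); cv2.imwrite(f"pics/{c}1.png",d["img"]); W=cloud(d); np.save(f"{c}1.npy",W)
    print(rects(d["img"],W,(.12,.17),(.5,.75,-.25,.05)))
E
```

```text
at [ 0.6247 -0.1128  0.1534] [-180.     0.2   -7.5] t 4.4 w 0.0452 F [-0.5  0.4 -2.9]
shift [ 0.0028 -0.0042 -0.0016] turn [-0.   0.2 -0.7]
[([631.7, -73.6], [16.5, 46.6], np.float32(82.3), 0.1649, 0.95, 319)]
[([621.8, -114.9], [73.9, 96.7], np.float32(-6.4), 0.1639, 0.78, 1207)]
```

View pics/side1.png

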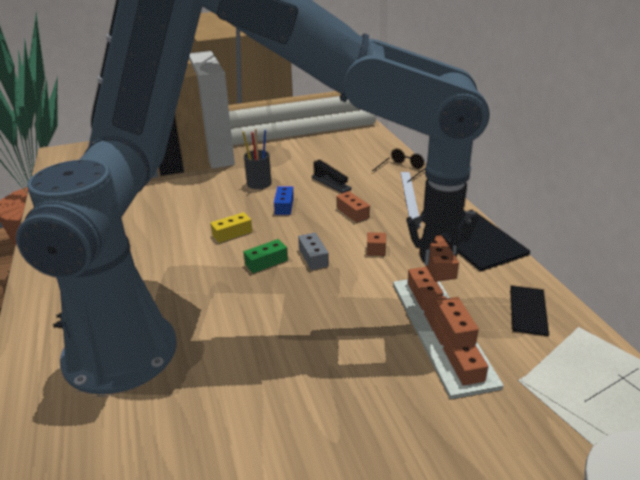

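The brick is gripped level at about (440,258). Its measured centre is about (0.626, -0.113), 2 mm from the spot over the bare joint, so I'll correct that and lower it.

Emit:
move_arm([
  [[0.002, -0.0025, 0.01], [0, 0, -0.7]],
  [[0.002, -0.0025, 0.03], [0, 0, -0.7]],
  [[0.002, -0.0025, 0.05], [0, 0, -0.7]],
  [[0.002, -0.0025, 0.06], [0, 0, -0.7]],
  [[0.002, -0.0025, 0.065], [0, 0, -0.7]],
  [[0.002, -0.0025, 0.068], [0, 0, -0.7]],
  [[0.002, -0.0025, 0.068], [0, 0, -0.7]],
])

```text
time_s: 5.08
eef_pos: [0.6278, -0.1086, 0.0874]
orientation: [-180.0, 0.0, -6.6]
wrist_force: [-0.1, 1.0, -2.1]
width: 0.0453
```

Emit:
move_arm([
  [[0, 0, 0.002], [0, 0, 0]],
  [[0, 0, 0.003], [0, 0, 0]],
  [[0, 0, 0.004], [0, 0, 0]],
  [[0, 0, 0.004], [0, 0, 0]],
])

```text
time_s: 5.42
eef_pos: [0.6281, -0.1093, 0.084]
orientation: [180.0, -0.0, -6.7]
wrist_force: [0.5, 0.3, -3.1]
width: 0.0452
```

Emit:
move_arm([
  [[0, 0, 0.001], [0, 0, 0]],
  [[0, 0, 0.002], [0, 0, 0]],
  [[0, 0, 0.003], [0, 0, 0]],
  [[0, 0, 0.003], [0, 0, 0]],
])

```text
time_s: 5.75
eef_pos: [0.6276, -0.1091, 0.0803]
orientation: [-180.0, 0.0, -6.7]
wrist_force: [0.7, 0.4, -2.0]
width: 0.046
```

Emit:
move_arm([
  [[0, 0, 0.001], [0, 0, 0]],
  [[0, 0, 0.001], [0, 0, 0]],
  [[0, 0, 0.001], [0, 0, 0]],
])

```text
time_s: 6.0
eef_pos: [0.6279, -0.1092, 0.0796]
orientation: [180.0, -0.0, -6.7]
wrist_force: [0.5, -0.8, -2.5]
width: 0.0454
```

Emit:
move_arm([
  [[0, 0, 0.001], [0, 0, 0]],
  [[0, 0, 0.001], [0, 0, 0]],
  [[0, 0, 0.002], [0, 0, 0]],
  [[0, 0, 0.002], [0, 0, 0]],
])

```text
time_s: 6.33
eef_pos: [0.628, -0.1093, 0.0795]
orientation: [180.0, -0.0, -6.7]
wrist_force: [-7.5, 2.1, 10.6]
width: 0.0451
```

Contact: +13 N on the wrist. Releasing and lifting straight up.

Emit:
move_arm([
  [[0, 0, -0.001], [0, 0, 0]],
  [[0, 0, -0.001], [0, 0, 0]],
  [[0, 0, -0.001], [0, 0, 0]],
  [[0, 0, -0.001], [0, 0, 0]],
  [[0, 0, -0.001], [0, 0, 0]],
  [[0, 0, -0.001], [0, 0, 0]],
], grip=1)

```text
time_s: 6.83
eef_pos: [0.6278, -0.1092, 0.0784]
orientation: [-180.0, 0.0, -6.7]
wrist_force: [0.4, 0.2, 0.4]
width: 0.0855
```

Emit:
move_arm([
  [[0, 0, -0.02], [0, 0, 0]],
  [[0, 0, -0.05], [0, 0, 0]],
  [[0, 0, -0.085], [0, 0, 0]],
  [[0, 0, -0.085], [0, 0, 0]],
])

```text
time_s: 7.17
eef_pos: [0.6319, -0.1105, 0.1714]
orientation: [179.8, -0.7, -6.7]
wrist_force: [1.8, -0.9, 0.4]
width: 0.0853
```

```bash
python3 plan.py .622 .337 .14 13.9
```

```text
at [ 0.6319 -0.1105  0.1714] [179.8  -0.7  -6.7] t 7.17 w 0.0853 F [ 1.8 -0.9  0.4]
shift [-0.062  -0.4434  0.0294] turn [  0.3  -0.6 -20.6]
```

Emit:
move_arm([
  [[-0.058, -0.442, 0], [0, 0, -20.6]],
  [[-0.058, -0.442, 0], [0, 0, -20.6]],
  [[-0.058, -0.442, 0], [0, 0, -20.6]],
  [[-0.058, -0.442, 0], [0, 0, -20.6]],
  [[-0.058, -0.442, 0], [0, 0, -20.6]],
  [[-0.058, -0.442, 0], [0, 0, -20.6]],
  [[-0.058, -0.442, 0], [0, 0, -20.6]],
  [[-0.058, -0.442, 0], [0, 0, -20.6]],
])

```text
time_s: 7.83
eef_pos: [0.6229, 0.2262, 0.1636]
orientation: [180.0, -0.0, 13.9]
wrist_force: [1.9, -0.2, -0.7]
width: 0.0856
```

```bash
python3 - <<'E'
from m import *
d=vision.get_image("top"); cv2.imwrite("pics/top2.png",d["img"]); W=cloud(d)
print(rects(d["img"],W,(.082,.1),(.5,.75,-.3,-.03)))
print(rects(d["img"],W,(.032,.048),(.52,.7,.25,.45)))
E
python3 plan.py .622 .337 .14 13.9
```

```text
[([630.4, -110.2], [48.1, 97.2], np.float32(-6.6), 0.0924, 0.9, 1494), ([615.6, -216.3], [47.6, 98.2], np.float32(-6.9), 0.0926, 0.91, 1514)]
[([628.1, 312.7], [45.7, 47.2], np.float32(-77.8), 0.0398, 0.93, 591)]
at [0.6216 0.2341 0.1638] [-1.798e+02 -1.000e-01  1.420e+01] t 7.88 w 0.0854 F [-3.   2.2  0.5]
shift [ 0.0256 -0.0995  0.0242] turn [-0.2 -0.1  0.3]
```

The low brick lies within about 2.5 mm of its place and at the same yaw and height as its neighbour. Going on to the second brick.

Emit:
move_arm([
  [[0.013, -0.05, 0.01], [0, 0, 0]],
  [[0.026, -0.1, 0.024], [0, 0, 0]],
  [[0.026, -0.1, 0.024], [0, 0, 0]],
  [[0.026, -0.1, 0.024], [0, 0, 0]],
  [[0.026, -0.1, 0.024], [0, 0, 0]],
  [[0.026, -0.1, 0.024], [0, 0, 0]],
  [[0.026, -0.1, 0.024], [0, 0, 0]],
])

```text
time_s: 8.47
eef_pos: [0.6249, 0.326, 0.14]
orientation: [180.0, -0.0, 13.9]
wrist_force: [-0.1, -0.4, 0.3]
width: 0.0857
```

```bash
python3 plan.py .622 .337 .026 13.9
```

```text
at [0.6249 0.326  0.14  ] [180.   -0.   13.9] t 8.47 w 0.0857 F [-0.1 -0.4  0.3]
shift [-0.0002 -0.0114  0.114 ] turn [ 0. -0. -0.]
```

Emit:
move_arm([
  [[0, -0.0115, 0.02], [0, 0, 0]],
  [[0, -0.0115, 0.055], [0, 0, 0]],
  [[0, -0.0115, 0.09], [0, 0, 0]],
  [[0, -0.0115, 0.108], [0, 0, 0]],
  [[0, -0.0115, 0.114], [0, 0, 0]],
  [[0, -0.0115, 0.114], [0, 0, 0]],
  [[0, -0.0115, 0.114], [0, 0, 0]],
])

```text
time_s: 9.05
eef_pos: [0.6228, 0.338, 0.0271]
orientation: [-180.0, -0.1, 13.9]
wrist_force: [1.2, 0.6, 0.3]
width: 0.0852
```

Emit:
move_arm([
  [[0, 0, 0], [0, 0, 0]],
  [[0, 0, 0], [0, 0, 0]],
  [[0, 0, 0], [0, 0, 0]],
  [[0, 0, 0], [0, 0, 0]],
  [[0, 0, 0], [0, 0, 0]],
  [[0, 0, 0], [0, 0, 0]],
  [[0, 0, 0], [0, 0, 0]],
], grip=-1)

```text
time_s: 9.63
eef_pos: [0.6225, 0.339, 0.0275]
orientation: [-180.0, -0.1, 13.9]
wrist_force: [-0.9, -1.3, 5.9]
width: 0.0452
```

Emit:
move_arm([
  [[0, 0, -0.01], [0, 0, 0]],
  [[0, 0, -0.03], [0, 0, 0]],
  [[0, 0, -0.06], [0, 0, 0]],
  [[0, 0, -0.09], [0, 0, 0]],
  [[0, 0, -0.12], [0, 0, 0]],
  [[0, 0, -0.15], [0, 0, 0]],
  [[0, 0, -0.16], [0, 0, 0]],
  [[0, 0, -0.16], [0, 0, 0]],
])

```text
time_s: 10.3
eef_pos: [0.6234, 0.3394, 0.19]
orientation: [-180.0, -0.4, 13.9]
wrist_force: [0.8, 0.8, -3.1]
width: 0.0457
```

```bash
python3 plan.py .6225 -.163 .186 -6.8
```

```text
at [0.6234 0.3394 0.19  ] [-180.    -0.4   13.9] t 10.3 w 0.0457 F [ 0.8  0.8 -3.1]
shift [-0.1219  0.4874  0.0028] turn [-0.1 -0.4 20.7]
```

Emit:
move_arm([
  [[-0.005, 0.02, 0], [0, 0, 1.5]],
  [[-0.012, 0.048, 0], [0, 0, 4]],
  [[-0.02, 0.08, 0], [0, 0, 6]],
  [[-0.028, 0.112, 0], [0, 0, 8]],
  [[-0.036, 0.144, 0], [0, 0, 10]],
  [[-0.044, 0.176, 0], [0, 0, 12]],
  [[-0.052, 0.208, 0], [0, 0, 14]],
  [[-0.06, 0.24, 0], [0, 0, 16]],
])

```text
time_s: 10.97
eef_pos: [0.6191, 0.0898, 0.1825]
orientation: [-180.0, 0.3, -2.2]
wrist_force: [1.0, -1.0, -2.5]
width: 0.0453
```

```bash
python3 plan.py .6225 -.163 .186 -6.8
```

```text
at [0.6191 0.0898 0.1825] [-180.     0.3   -2.2] t 10.97 w 0.0453 F [ 1.  -1.  -2.5]
shift [ 0.0128  0.2525 -0.0036] turn [0.  0.3 4.6]
```

Emit:
move_arm([
  [[0.002, 0.035, -0.001], [0, 0, 1]],
  [[0.004, 0.07, -0.003], [0, 0, 2]],
  [[0.006, 0.105, -0.003], [0, 0, 3]],
  [[0.008, 0.14, -0.003], [0, 0, 4]],
  [[0.01, 0.175, -0.003], [0, 0, 4.6]],
  [[0.011, 0.21, -0.003], [0, 0, 4.6]],
  [[0.013, 0.235, -0.003], [0, 0, 4.6]],
  [[0.013, 0.247, -0.003], [0, 0, 4.6]],
])

```text
time_s: 11.63
eef_pos: [0.6236, -0.1594, 0.1856]
orientation: [-180.0, 0.2, -6.8]
wrist_force: [0.2, -0.5, -1.4]
width: 0.0452
```

Emit:
move_arm([
  [[0, 0, 0], [0, 0, 0]],
  [[0, 0, 0], [0, 0, 0]],
  [[0, 0, 0], [0, 0, 0]],
])

```text
time_s: 11.88
eef_pos: [0.6245, -0.1545, 0.1872]
orientation: [-179.9, 0.1, -6.6]
wrist_force: [0.1, 1.0, -3.0]
width: 0.0451
```

```bash
python3 plan.py .6225 -.163 .186 -6.8;  python3 - <<'E'
from m import *
for c in("top","side"):
    d=vision.get_image(c); cv2.imwrite(f"pics/{c}3.png",d["img"]); W=cloud(d)
    print(rects(d["img"],W,(.165,.2),(.5,.75,-.3,0.)))
    print(rects(d["img"],W,(.082,.1),(.5,.75,-.3,-.03)))
E
```

```text
at [ 0.6245 -0.1545  0.1872] [-1.799e+02  1.000e-01 -6.600e+00] t 11.88 w 0.0451 F [ 0.1  1.  -3. ]
shift [-0.001   0.0087  0.0011] turn [-0.1  0.1  0.2]
[([631.1, -118.2], [27.9, 48.2], np.float32(78.8), 0.1969, 0.96, 366)]
[([631.1, -101.3], [47.4, 80.4], np.float32(-5.9), 0.0924, 0.91, 1031)]
[([616.2, -155.1], [61.2, 97.6], np.float32(-7.1), 0.1868, 0.8, 754)]
[([618.8, -164.1], [49.9, 205.7], np.float32(-7.6), 0.0917, 0.96, 1806)]
```

View pics/side3.png

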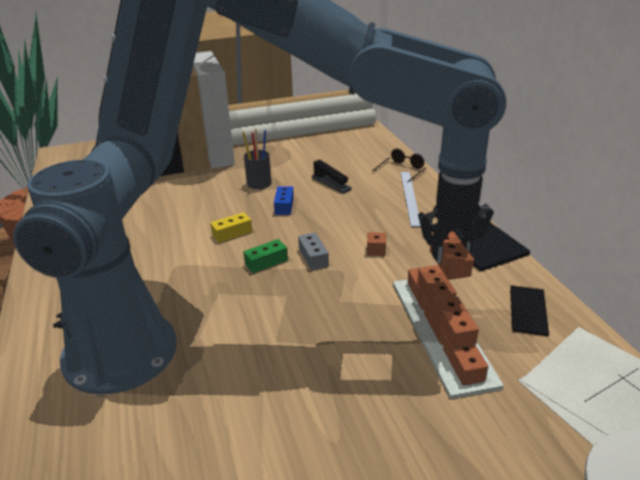

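The second course is complete and the last brick hangs level at about (455,255). It needs 8.5 mm more along -y before lowering.

Emit:
move_arm([
  [[-0.0015, 0.0085, 0.01], [0, 0, 0]],
  [[-0.0015, 0.0085, 0.025], [0, 0, 0]],
  [[-0.0015, 0.0085, 0.045], [0, 0, 0]],
  [[-0.0015, 0.0085, 0.056], [0, 0, 0]],
  [[-0.0015, 0.0085, 0.061], [0, 0, 0]],
  [[-0.0015, 0.0085, 0.061], [0, 0, 0]],
  [[-0.0015, 0.0085, 0.061], [0, 0, 0]],
])

```text
time_s: 12.57
eef_pos: [0.6229, -0.1643, 0.1277]
orientation: [180.0, -0.0, -6.6]
wrist_force: [0.4, 0.1, -2.9]
width: 0.0449
```

```bash
python3 plan.py .623 -.163 .1195 -6.8;  python3 - <<'E'
from m import *
d=vision.get_image("top"); W=cloud(d)
print(rects(d["img"],W,(.12,.145),(.5,.75,-.3,0.)))
E
```

```text
at [ 0.6229 -0.1643  0.1277] [180.   -0.   -6.6] t 12.57 w 0.0449 F [ 0.4  0.1 -2.9]
shift [-0.     -0.0013  0.0082] turn [ 0.  -0.   0.2]
[([628.8, -128.7], [28.9, 47.2], np.float32(80.0), 0.1401, 0.94, 452)]
```

Emit:
move_arm([
  [[-0.001, 0.001, 0.002], [0, 0, 0]],
  [[-0.001, 0.001, 0.004], [0, 0, 0]],
  [[-0.001, 0.001, 0.006], [0, 0, 0]],
  [[-0.001, 0.001, 0.007], [0, 0, 0]],
  [[-0.001, 0.001, 0.007], [0, 0, 0]],
])

```text
time_s: 13.03
eef_pos: [0.6214, -0.1652, 0.1203]
orientation: [-180.0, 0.0, -6.7]
wrist_force: [-0.1, -0.2, -2.8]
width: 0.0453
```

Emit:
move_arm([
  [[0, 0, 0.001], [0, 0, 0]],
  [[0, 0, 0.0015], [0, 0, 0]],
  [[0, 0, 0.0015], [0, 0, 0]],
  [[0, 0, 0.0015], [0, 0, 0]],
])

```text
time_s: 13.37
eef_pos: [0.6217, -0.1653, 0.1195]
orientation: [180.0, -0.0, -6.7]
wrist_force: [-1.9, 0.3, 0.6]
width: 0.0454
```

Contact is beginning. One more millimetre, then release.

Emit:
move_arm([
  [[0, 0, 0.0005], [0, 0, 0]],
  [[0, 0, 0.001], [0, 0, 0]],
  [[0, 0, 0.001], [0, 0, 0]],
])

```text
time_s: 13.62
eef_pos: [0.6218, -0.1653, 0.1195]
orientation: [180.0, -0.0, -6.7]
wrist_force: [-5.0, 1.9, 8.1]
width: 0.0454
```

Emit:
move_arm([
  [[0, 0, -0.001], [0, 0, 0]],
  [[0, 0, -0.001], [0, 0, 0]],
  [[0, 0, -0.001], [0, 0, 0]],
  [[0, 0, -0.001], [0, 0, 0]],
  [[0, 0, -0.001], [0, 0, 0]],
  [[0, 0, -0.001], [0, 0, 0]],
  [[0, 0, -0.001], [0, 0, 0]],
], grip=1)

```text
time_s: 14.2
eef_pos: [0.6215, -0.1652, 0.1189]
orientation: [-180.0, 0.0, -6.7]
wrist_force: [-0.4, 0.5, -0.6]
width: 0.0857
```

Emit:
move_arm([
  [[0, 0, -0.02], [0, 0, 0]],
  [[0, 0, -0.05], [0, 0, 0]],
  [[0, 0, -0.085], [0, 0, 0]],
  [[0, 0, -0.12], [0, 0, 0]],
  [[0, 0, -0.12], [0, 0, 0]],
  [[0, 0, -0.12], [0, 0, 0]],
])

```text
time_s: 14.7
eef_pos: [0.6231, -0.1659, 0.2425]
orientation: [179.9, -0.3, -6.7]
wrist_force: [0.6, 0.7, -0.5]
width: 0.086
```

Emit:
move_arm([
  [[-0.04, -0.04, 0], [0, 0, 0]],
  [[-0.06, -0.08, 0], [0, 0, 0]],
  [[-0.08, -0.12, 0], [0, 0, 0]],
  [[-0.1, -0.16, 0], [0, 0, 0]],
  [[-0.12, -0.2, 0], [0, 0, 0]],
  [[-0.14, -0.24, 0], [0, 0, 0]],
  [[-0.14, -0.24, 0], [0, 0, 0]],
  [[-0.14, -0.24, 0], [0, 0, 0]],
])

```text
time_s: 15.37
eef_pos: [0.5072, 0.0941, 0.2374]
orientation: [-179.9, 0.2, -6.4]
wrist_force: [0.8, -0.1, -0.6]
width: 0.085
```

Run:
```python
from m import *
for c in("top","side"):
    d=vision.get_image(c); cv2.imwrite(f"pics/{c}4.png",d["img"]); W=cloud(d)
    for z in ((.122,.142),(.082,.1),(.045,.06)): print(c,z,rects(d["img"],W,z,(.5,.75,-.35,.03)))
s=manip.get_state();print(s["time_s"],s["wrist_force"],s["dq"])
```

```text
top (0.122, 0.142) [([624.3, -164.9], [48.1, 98.0], np.float32(-7.0), 0.1325, 0.95, 1622)]
top (0.082, 0.1) [([630.5, -109.4], [47.5, 95.3], np.float32(-6.5), 0.0924, 0.9, 939), ([616.0, -214.7], [48.2, 101.5], np.float32(-7.1), 0.0926, 0.94, 776)]
top (0.045, 0.06) [([619.5, -178.3], [47.5, 278.9], np.float32(-6.8), 0.0526, 0.94, 1121)]
side (0.122, 0.142) [([619.8, -165.6], [48.0, 98.2], np.float32(-6.7), 0.1318, 0.97, 925)]
side (0.082, 0.1) [([618.0, -163.3], [48.3, 208.7], np.float32(-7.7), 0.0916, 0.98, 1018)]
side (0.045, 0.06) [([613.3, -162.3], [48.2, 312.8], np.float32(-5.4), 0.0522, 0.95, 1122)]
15.4667 [ 0.69887496 -0.75518559  0.12278499] [-2.52301794  0.70547105 -1.22233932 -0.38104407 -0.10276066 -0.45207035]
```

View pics/top4.png

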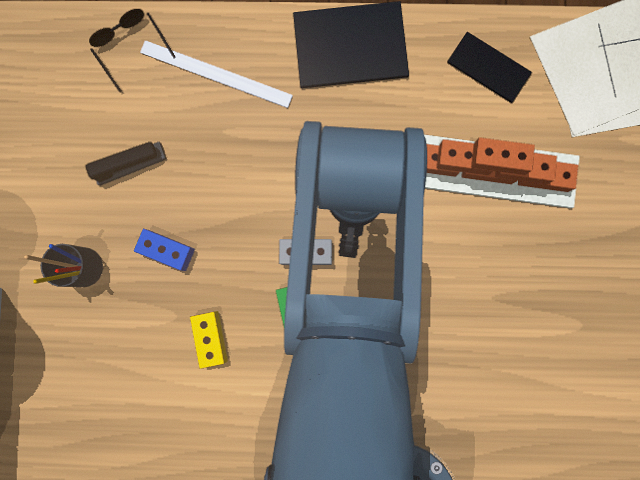

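The wall is finished: the third-course brick, at (503,155), straddles the second-course joint. It is within about 3 mm of its place with its yaw on the wall's line, and the arm is clear. Handing in.

```bash
python3 -c "
from cell import manip
print(manip.sign_off())"
```

```text
the job is handed in; nothing more can be done
None
```

I laid both whole terracotta bricks, let go of them, moved the arm clear and handed the job in at about 15.5 s of the 48 s allowed. The grey brick, the half brick and the coloured look-alikes were left alone.

My last checks used the top camera, with places worked out from the wall's own bricks:

| Brick | Measured centre (mm) | Place (mm) | Off by | Yaw (wall -6.8°) | Top face height (nominal) |
|---|---|---|---|---|---|
| Second course | (630.5, -109.4) | (628, -111) | about 3 mm | -6.5° | 92.4 mm (92) |
| Third course | (624.3, -164.9) | (621.4, -163.8) | about 3 mm | -7.0° | 132.5 mm (132) |

- **Side camera:** it put the third-course brick at x = 619.8 mm, 4.5 mm less than the top camera. It showed the wall itself shifted the same way, so I put this down to calibration.
- **Place estimates:** the network put `low_place` about 5 mm lower in x than my own measurement. I used mine; both are well inside the 15 mm tolerance.
- **Forces:** wrist forces stayed below about 15 N in every reading.

No check failed.

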